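# Latch the belt guard of the bench compressor

### The job

The belt guard on the bench compressor still stands ajar on its rubber seal. Hook the wire loop of its draw latch fully home under the lip of the keeper on the front cover, then press the lever back over centre until it lies flat, so that the latch by itself holds the cover drawn in. Go gently: do not crush the wire loop or haul the cover in by it (drawing in is the lever's job), do not shove the machine, and leave the other things on the bench as they are.

Things in the scene. Friction and masses are not known exactly. Their poses are not given: they have to be found in the camera images.
- machine: Bench compressor, fixed. Origin: on the bench under the seam of its red belt guard, mid-length. x: from guard cover (robot side) to motor, y along the guard, z up. Guard 355 long, 205 high with flat top (y within 85), back half x 0 to 75, front cover x -6 to -64 mm when shut; motor and pump behind stay under 195. Draw latch on the flat top, all in the plane y = 0.
- lever_pin (a point): Pivot pin of the latch lever, on the fixed back half, 8 mm from the seam (+x) and 17 mm above the guard's flat top. The lever and loop turn in the machine's x-z plane.
- lever (a joint): Latch lever, steel channel 22 wide, 50 long from its pin, outer face 6 mm off the pin's line. 0: closed, flat, pointing +x; grows as lifted; 1.57 upright; more leans over the keeper; stop 2.75. Stays where left (0.02 N m). With the loop hooked it takes 5 to 18 N near its end to press, most near 1.1 rad; below 0.25 rad it is past centre and pulls itself flat.
- loop (a joint): Angle of the wire loop on the lever. Loop's elevation above level, seen from its pivot towards -x, is this minus lever. Its pivot is 14 mm from the lever pin, at elevation (lever - 0.2) from +x. Stiff (0.015 N m): it stays where put, and rises with the lever when that is turned back, unless its bar is caught well under the keeper's lip.
- loop_bar (a point): Middle of the loop's crossbar. The loop is a U of 4 mm wire, 36 wide over its legs (y); crossbar centre 67 mm from the loop's pivot. At the start it stands clear above the keeper. It can be held across both legs from above with 20 to 30 N; over 40 N crushes it. Held by hand and hauled against the keeper's web with over 15 N it bends: the lever does the drawing.
- keeper_about (a point): About where the crossbar's centre lies when fully home in the keeper, cover ajar as at the start: on the drawing, not measured. The keeper sits in slotted screw holes and the cover's lean varies: it really is up to 5.5 mm off along x either way (z within 0.5 mm). Find it by feel. The bar then lies on the keeper's foot, 2 mm above it, against its web.
- cover_hinge (a point): Hinge line of the front cover, at its foot. A rubber seal springs the cover's top out 13 to 15 mm towards the robot, so its flat top and the keeper tip 0.07 rad, robot side low. Pulling it in by the keeper takes 10 N to start (stiff hinge), then 7 N more per mm. Latched it stands 0 to 10 mm out and tugs on the loop with 20 to 95 N.
- keeper_foot (a point): On the drawing, not measured (off like keeper_about): front edge of the keeper's foot, on top. Keeper: steel, 20 wide (y), on the cover's top. Foot 10 mm thick, 35 long; on it, 22 mm behind this edge, an upright web, from whose top a lip 4 thick reaches 3.5 mm towards the robot: a slot 6 mm high, 3.5 deep, open to the robot. Lip top 20 mm over the cover's top.
- lever_end (a point): End of the lever, 46 mm from its pin, where the tip is turned up; press near here.
- grinder: Angle grinder, 320 mm long, yellow body, lying on the bench. Bystander. Origin under its middle.
- oil_bottle: Black oil bottle, 66 mm across, 190 mm high, standing. Bystander. Origin under its middle.
- spanner: Steel spanner, 200 mm long, lying. Bystander. Origin under its middle.
- carton: Cardboard carton 120 x 90 x 60 mm. Bystander. Origin under its middle.

How it is judged:
By the outcome, as a careful person would: the job done as asked, in the order asked, and still so for the second after the job is handed in, with the robot touching nothing.
It also fails if it takes over 72 s, if anything falls off the work surface, if the arm or the gripper's body presses on something with over 40 N, if the wrist force passes 120 N, or if a joint passes its speed limit or range.

### The arm

A 6-joint arm with a two-finger parallel gripper is mounted at the origin on the work surface. World frame = base frame: x ahead of the robot, y to its left, z up, the work surface at z = 0. Lengths are in m, angles in rad, forces in N, time in s.
With the tool pointing down it reaches from about 0.35 to 0.975 m from the base axis. Payload 4.9 kg.
Tool frame: the origin (TCP) lies midway between the tips of the shut fingers; the grasp point (between the pads) lies 19 mm behind it; z points along the fingers, y is the direction in which the jaws open and shut (so a half turn about z gives the same grasp; the last joint's range is limited). The gripper opens to 85 mm and grips with 20 to 120 N. Pads are 22 mm wide; open, the fingers measure 114 mm over their backs; the gripper's body (76 mm by 85 mm) begins 54 mm behind the grasp point. The pads swing forward as they close: fully open they stand 13 mm farther back than shut.
Start: joints at [1.065, 0.053, 1.613, -0, 1.476, -0.119], TCP at [0.236, 0.579, 0.231] pointing down, gripper open.
Joint ranges: [-3.01, 3.01], [-1.01, 2.22], [0.06, 2.58], [-1.02, 4.17], [0.09, 2.62], [-3.14, 3.14]. Speed limits (rad/s): [2.57, 2.57, 3.14, 3.14, 3.14, 3.14].

### API

Orientations are given as a rotation vector (axis times angle).
In Python, from station import ctrl gives the robot as it stands.
- The arm moves only by the shell command python3 -m jog 'ROWS' [FORCE]. ROWS is JSON, one flat list of numbers, 7 for each row, row after row: the opening, from 0 (shut) to 1 (fully open), then the shift along the tool's x, y, z in m, then the turn, a rotation vector about the tool's x, y, z in degrees. A call has 1 to 10 rows; each row shifts and turns the commanded pose from where the row before left it, along the tool's axes as they then stand; what a row does not reach is not made up. A row lasts 1/8 s, in which the tool goes at most 62.5 mm and 10.7 degrees, less where a joint would pass 70% of its speed; a pose out of reach is approached as far as the arm can. A call with a gripper value outside its range is refused whole. The fingers move at their own pace and stop on an object; FORCE is the grip in N (left out, the last holds). Time passes only in rows, so rows that do not move let the fingers close. It gives the time, the measured TCP pose, the force and the opening at its end, in the units of the state.
- ctrl.get_obs(): the state, without advancing time (a new reading comes with each control period).
- ctrl.get_image(name): name is "side" or "top"; returns a dict with "image" (480x640x3 uint8, blue, green, red), "camera_matrix" (3x3 intrinsics, pixels), "rvec" (rotation vector, rad) and "tvec" (3), from world to camera coordinates, as OpenCV has them. Camera axes: x right, y down, z forward; pixel columns grow to the right and rows downward; lengths in m; the calibration is good to about 2 mm. A picture is of the moment at which its call begins. There is no depth.
- ctrl.finish_job(): hands the job in, once; it reports no verdict.
Trained networks look in a picture, given as the dict that the camera call returned (one of the last four; its "shot" number tells which), for a name from the list of things; names that differ only in an ending like _2 or _b are one class to them, and where a whole thing is asked for, a point or a joint stands for the part that bears it (a point fixed in the world has none). Each returns a list of dicts, best first, with "p" (0 to 1); they miss things now and then, are a little off and sometimes report something else, mostly with a low value. They report only what shows in the picture. A call takes as long as a camera call.
- ctrl.boxes_of(target, picture): "box" ([centre column, centre row, width, height] in pixels, round what is visible of it).
The state is a dict: "t": time; "q": joint angles; "dq": joint speeds; "effort": joint torques, N m; "tool_pos": TCP position; "tool_rot": TCP orientation; "contact_force": force on the tool from outside, world axes, zero at the start; "wrist_torque": the same for the moment, N m; "opening": finger opening in m.
Only numpy, scipy, OpenCV 4.12 (cv2) and the standard library are available. Lean on these libraries where they do the work, as an engineer would, in place of code of your own. Each camera call takes 0.05 s, during which the arm holds its last target. There are 200 camera calls.

## Working session

There is one attempt and no reset: what is moved stays moved. The work goes in short steps, Python scripts to look and compute and a shell command to move; the robot and the scene stay as the last step left them, time stands still between calls to the robot, and variables do not carry over. Pictures are saved under pics/ and viewed, about 8 in all and at most 12, crops included, and the job is handed in when it is done.

```bash
ls; mkdir -p pics; cat > h.py <<'E'
import numpy as np, cv2
from station import ctrl
def R(v): return cv2.Rodrigues(np.array(v,float))[0]
def proj(im,P):
    return cv2.projectPoints(np.array(P,float).reshape(-1,1,3),im["rvec"],im["tvec"],im["camera_matrix"],None)[0].reshape(-1,2)
def ray(im,uv):
    Rm=R(im["rvec"]);t=np.array(im["tvec"]).ravel()
    d=np.linalg.inv(im["camera_matrix"])@np.array([uv[0],uv[1],1.])
    return -Rm.T@t, Rm.T@d
def onz(im,uv,z):
    c,d=ray(im,uv); return c+d*(z-c[2])/d[2]
E
python3 - <<'E'
from h import *
o=ctrl.get_obs();print({k:np.round(v,3) for k,v in o.items()})
for n in("side","top"):
    im=ctrl.get_image(n);cv2.imwrite(f"pics/{n}0.png",im["image"])
    print(n,"cam at",ray(im,(320,240)))
    for t in("machine","lever","loop","loop_bar","lever_pin","keeper_about","keeper_foot","lever_end","grinder","oil_bottle","carton","spanner"):
        print(t,[(round(b["p"],2),np.round(b["box"]).tolist()) for b in ctrl.boxes_of(t,im)[:2]])
E
```

```text
pics
{'t': np.float64(0.0), 'q': array([ 1.065,  0.053,  1.614,  0.   ,  1.476, -0.119]), 'dq': array([ 0.   ,  0.   , -0.   , -0.   , -0.001,  0.001]), 'effort': array([ 2.0000e-03, -3.9368e+01, -3.7018e+01,  0.0000e+00,  7.0000e-03,
       -0.0000e+00]), 'tool_pos': array([0.235, 0.578, 0.23 ]), 'tool_rot': array([-6.040e-01, -3.082e+00,  3.000e-03]), 'contact_force': array([ 0.335, -0.19 , -0.395]), 'wrist_torque': array([-0.037, -0.026, -0.009]), 'opening': np.float64(0.085)}
side cam at (array([-0.23646615,  1.06683048,  1.26724757]), array([ 0.42193842, -0.63615628, -0.64619568]))
machine [(0.9, [281.0, 234.0, 145.0, 101.0])]
lever [(0.46, [283.0, 231.0, 143.0, 98.0]), (0.42, [398.0, 195.0, 32.0, 36.0])]
loop [(0.55, [330.0, 200.0, 6.0, 9.0]), (0.52, [282.0, 233.0, 143.0, 89.0])]
loop_bar [(0.51, [281.0, 231.0, 141.0, 93.0]), (0.37, [316.0, 201.0, 5.0, 4.0])]
lever_pin [(0.8, [282.0, 233.0, 141.0, 98.0])]
keeper_about [(0.85, [282.0, 231.0, 147.0, 94.0])]
keeper_foot [(0.68, [183.0, 373.0, 60.0, 60.0]), (0.66, [281.0, 233.0, 147.0, 94.0])]
lever_end [(0.66, [319.0, 201.0, 25.0,
[... 163 characters left out ...]
3.0, 142.0, 101.0])]
spanner []
top cam at (array([ 0.40728312, -0.00434394,  1.61347309]), array([ 0.06165195, -0.0221192 , -0.99791889]))
machine [(0.91, [327.0, 192.0, 138.0, 131.0])]
lever [(0.4, [330.0, 192.0, 137.0, 131.0])]
loop [(0.43, [342.0, 224.0, 8.0, 30.0])]
loop_bar []
lever_pin [(0.85, [328.0, 193.0, 142.0, 130.0])]
keeper_about [(0.91, [329.0, 193.0, 147.0, 134.0])]
keeper_foot [(0.78, [329.0, 192.0, 138.0, 130.0])]
lever_end [(0.62, [338.0, 212.0, 14.0, 9.0]), (0.53, [328.0, 191.0, 136.0, 135.0])]
grinder [(0.72, [462.0, 259.0, 76.0, 92.0])]
oil_bottle [(0.82, [173.0, 283.0, 35.0, 20.0])]
carton [(0.94, [151.0, 230.0, 37.0, 43.0])]
spanner [(0.62, [382.0, 291.0, 9.0, 55.0])]
```

View pics/side0.png

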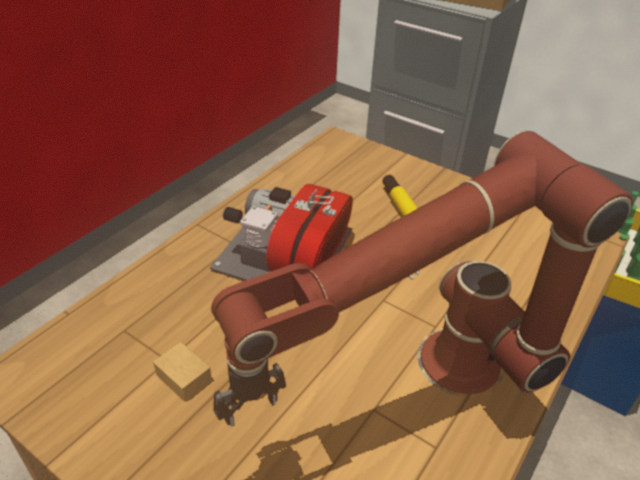

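View pics/top0.png

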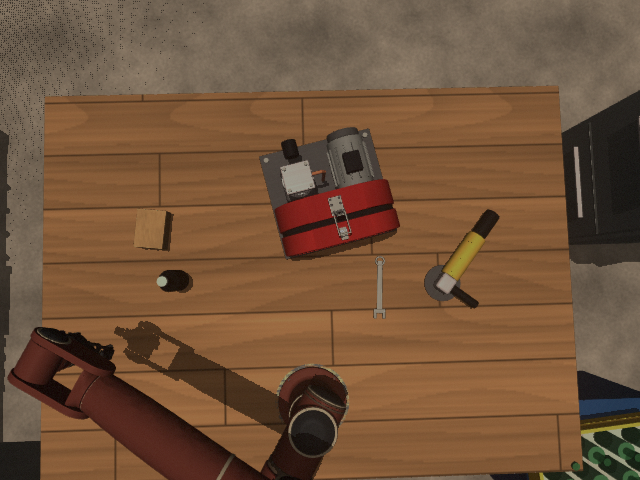

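The side view shows the machine around (282,233) and its latch near (318,203). The top view shows the latch from about (335,200) to (345,237), with the machine yawed so the seam rises to the right. Next I'll enlarge the latch.

```bash
python3 - <<'E'
import cv2,numpy as np
a=cv2.imread("pics/top0.png")[165:265,265:405]; b=cv2.imread("pics/side0.png")[175:285,260:365]
a=cv2.resize(a,None,fx=5.5,fy=5.5,interpolation=cv2.INTER_CUBIC);cv2.imwrite("pics/topc.png",a)
b=cv2.resize(b,None,fx=5.4,fy=5.4,interpolation=cv2.INTER_CUBIC);cv2.imwrite("pics/sidec.png",b)
E
```

```text
(no output)
```

View pics/topc.png

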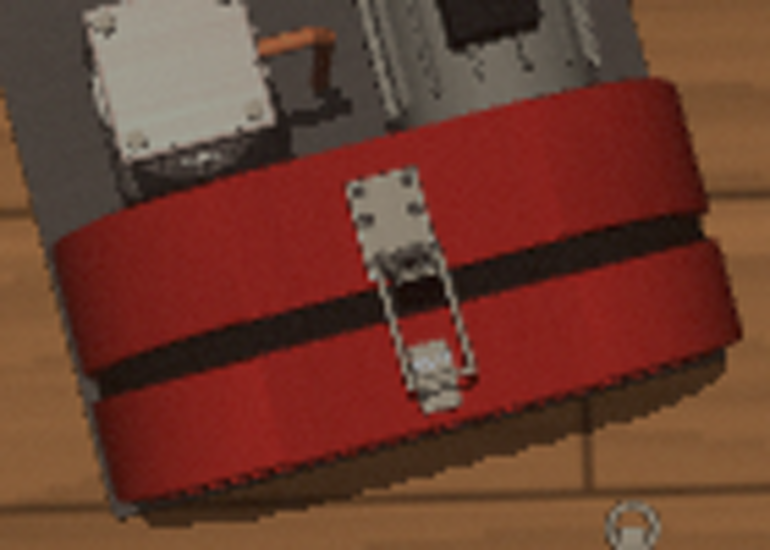

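View pics/sidec.png

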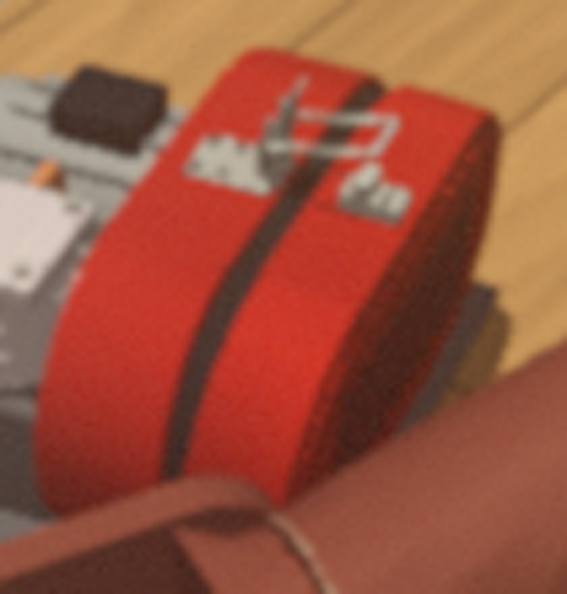

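The latch is clear here. The lever stands about upright. In the top crop the loop's crossbar corners are near (410,385) and (475,372), above the keeper. I'll fit the machine pose and the joint angles.

```bash
cat > fit.py <<'E'
from h import *
from scipy.optimize import least_squares
T=ctrl.get_image("top");S=ctrl.get_image("side")
def tc(u,v): return (265+u/5.5-.4,165+v/5.5-.4)
def sc(u,v): return (260+u/5.4-.4,175+v/5.4-.4)
# seam/back edges in the top image by colour
g=T["image"].astype(int);red=(g[...,2]>70)&(g[...,2]>2*g[...,1])
e0=[];e75=[]
for u in range(312,366):
    if 328<=u<=350: continue
    r=np.where(red[165:265,u])[0]+165
    j=np.where(np.diff(r)>2)[0]
    if len(j)==1: e0.append((u,r[j[0]]+.5)); e75.append((u,r[0]-.5))
print(len(e0),e0[::8],e75[::8])
def M(p,m): # p = x,y,yaw
    c,s=np.cos(p[2]),np.sin(p[2]);m=np.atleast_2d(m)
    return np.c_[p[0]+c*m[:,0]-s*m[:,1],p[1]+s*m[:,0]+c*m[:,1],m[:,2]]
def chain(lv,lp,dz=.205+.017):
    pin=np.array([.008,0,dz]);a=lv-.2
    piv=pin+.014*np.array([np.cos(a),0,np.sin(a)])
    e=lp-lv; bar=piv+.067*np.array([-np.cos(e),0,np.sin(e)])
    tip=pin+.046*np.array([np.cos(lv),0,np.sin(lv)])+.006*np.array([-np.sin(lv),0,np.cos(lv)])
    return pin,piv,bar,tip
Y=np.array([0,.017,0])
def res(p):
    out=[]
    for es,x in((e0,0),(e75,.075)):
        a,b=proj(T,M(p,[[x,.085,.205],[x,-.085,.205]]))
        n=np.array([-(b-a)[1],(b-a)[0]]);n/=np.linalg.norm(n)
        out+=list(((np.array(es)-a)@n)*.3)
    pin,piv,bar,tip=chain(p[3],p[4])
    q=proj(T,M(p,[bar+Y,bar-Y]));out+=list((q-[tc(410,385),tc(475,372)]).ravel()*2)
    q=proj(S,M(p,[bar+Y,bar-Y,tip]));out+=list((q-[sc(378,153),sc(398,120),sc(300,82)]).ravel()*2)
    # plate centre line, y=0
    a,b=proj(T,M(p,[[.02,0,.207],[.08,0,.207]]));n=np.array([-(b-a)[1],(b-a)[0]]);n/=np.linalg.norm(n)
    out+=[2*(np.array(tc(*k))-a)@n for k in((380,176),(403,262))]
    return np.array(out)
if __name__=="__main__":
    r=least_squares(res,[.75,-.05,.25,1.5,1.5],loss="soft_l1")
    p=r.x;print(np.round(p,4),np.round(r.fun[-12:]/2,2),np.abs(r.fun[:-12]).max()/.3)
    for k in chain(p[3],p[4]): print(np.round(k,4),np.round(M(p,k),4))
    print("keeper",proj(T,M(p,[[-.0,0,.235]])))
    np.save("p.npy",p)
    v=T["image"][165:265,265:405];v=cv2.resize(v,None,fx=5.5,fy=5.5,interpolation=cv2.INTER_CUBIC)
E
python3 fit.py
```

```text
30 [(312, np.float64(222.5)), (320, np.float64(220.5)), (352, np.float64(212.5)), (360, np.float64(209.5))] [(312, np.float64(194.5)), (320, np.float64(192.5)), (352, np.float64(184.5)), (360, np.float64(182.5))]
[ 0.5624 -0.0909  0.2313  1.722   1.9262] [ 0.04  0.67  0.21 -0.12 -0.54  0.07 -0.07 -0.09 -0.24  1.05 -0.14 -0.17] 0.8818481193776129
[0.008 0.    0.222] [[ 0.5702 -0.0891  0.222 ]]
[0.0087 0.     0.236 ] [[ 0.5709 -0.0889  0.236 ]]
[-0.0569  0.      0.2496] [[ 0.507  -0.1039  0.2496]]
[-0.0049  0.      0.2666] [[ 0.5577 -0.092   0.2666]]
keeper [[339.48453958 214.28484808]]
```

```bash
cat > g.py <<'E'
from h import *
from scipy.optimize import fsolve
p=np.load("p.npy")
def chain(lv,lp):
    pin=np.array([.008,.222]);a=lv-.2;piv=pin+.014*np.array([np.cos(a),np.sin(a)]);e=lp-lv
    return pin,piv,piv+.067*np.array([-np.cos(e),np.sin(e)])
def ik(x,z): # bar (machine x,z) -> lever, loop elevation
    s=fsolve(lambda a:chain(*a)[2]-[x,z],[1.8,1.7]);return s[0],s[1]-s[0]
c,s=np.cos(p[2]),np.sin(p[2]);RM=np.array([[c,-s,0],[s,c,0],[0,0,1]]);OM=np.array([p[0],p[1],0])
def toolR(phi): # z down and leaning phi towards +x ; y along -machine y ; x = machine +x-ish
    z=np.array([np.sin(phi),0,-np.cos(phi)]);y=np.array([0,-1.,0]);return RM@np.c_[np.cross(y,z),y,z]
def go(mx,my,mz,phi):
    "shift (mm, current tool axes) and turn (deg) to TCP at machine point"
    o=ctrl.get_obs();A=R(o["tool_rot"]);P=np.array(o["tool_pos"])
    T=OM+RM@np.array([mx,my,mz]);B=toolR(phi)
    best=min((cv2.Rodrigues(A.T@B@np.diag(f))[0].ravel() for f in([1,1,1.],[-1,-1,1.])),key=np.linalg.norm)
    return np.round(A.T@(T-P)*1e3,1),np.round(np.degrees(best),1)
def st():
    o=ctrl.get_obs();A=R(o["tool_rot"]);m=RM.T@(np.array(o["tool_pos"])-OM);B=RM.T@A
    print("t",round(o["t"],2),"m mm",np.round(m*1e3,1),"phi",round(float(np.arctan2(B[0,2],-B[2,2])),3),"F(machine)",np.round(RM.T@np.array(o["contact_force"]),1),"open",round(o["opening"]*1e3,1))
E
python3 - <<'E'
from g import *
st();o=ctrl.get_obs();print(np.round(R(o["tool_rot"]),2))
T=ctrl.get_image("top");S=ctrl.get_image("side")
tc=lambda u,v:(265+u/5.5-.4,165+v/5.5-.4)
sc=lambda u,v:(260+u/5.4-.4,175+v/5.4-.4)
inv=lambda P:np.round((RM.T@(P-OM))*1e3,1)
print("foot front",inv(onz(T,tc(443,407),.213)),"lip front?",inv(onz(T,tc(435,368),.224)),"web back top",inv(onz(T,tc(430,342),.225)))
print("side foot front L",inv(onz(S,sc(410,205),.213)),inv(onz(S,sc(400,222),.205)))
f=lambda x,y,z:proj(T,OM+RM@np.array([x,y,z]))[0]
for x in(-.08,-.07,-.06,-.05,-.04): print(x,((f(x,0,.215)-[265,165]+.4)*5.5).round(0), ((proj(S,OM+RM@np.array([x,.01,.214]))[0]-[260,175]+.4)*5.4).round(0))
for x in(-.075,-.07,-.065,-.06,-.055,-.05,-.045): print(x,[np.round(ik(x,z),2).tolist() for z in(.217,.235)])
print(go(-.045,0,.33,0))
E
```

```text
t 1.4 m mm [-164.4  726.8  231.3] phi -0.0 F(machine) [0.5 0.3 0.2] open 85.3
[[-0.93  0.38 -0.  ]
 [ 0.38  0.93 -0.  ]
 [ 0.   -0.   -1.  ]]
foot front [-68.2   0.5 213. ] lip front? [-4.86e+01  2.00e-01  2.24e+02] web back top [-35.2  -0.7 225. ]
side foot front L [-75.1   6.7 213. ] [-72.2  13.3 205. ]
-0.08 [450. 429.] [416. 209.]
-0.07 [445. 410.] [399. 205.]
-0.06 [440. 391.] [382. 200.]
-0.05 [435. 372.] [365. 195.]
-0.04 [430. 353.] [348. 191.]
-0.075 [[3.4, -0.06], [3.19, 0.16]]
-0.07 [[2.81, -0.18], [2.69, 0.07]]
-0.065 [[2.38, -0.25], [2.21, 0.01]]
-0.06 [[2.03, -0.28], [1.84, -0.01]]
-0.055 [[1.68, -0.29], [1.48, -0.01]]
-0.05 [[1.27, -0.26], [1.08, 0.03]]
-0.045 [[0.5, -0.14], [0.49, 0.13]]
(array([-518.5, -523.1,  -98.7]), array([ -0. ,  -0. , -35.4]))g.py:8: RuntimeWarning: The iteration is not making good progress, as measured by the 
 improvement from the last ten iterations.
  s=fsolve(lambda a:chain(*a)[2]-[x,z],[1.8,1.7]);return s[0],s[1]-s[0]
```

```bash
python3 -m jog '[1,0,0,-0.05,0,0,-9, 1,0,0,-0.05,0,0,-9, 1,0,0,-0.02,0,0,-9, 1,0,0,0,0,0,-8.4, 1,0,0,0,0,0,0]' 25; python3 -c "
from g import *
st();print(go(-.045,0,.34,0))"
```

```text
t: 2.12
tool_pos: [0.2358, 0.5789, 0.3516]
tool_rot: [-0.359, 3.121, 0.001]
contact_force: [0.3, -0.9, -0.8]
opening: 0.0852
t 2.12 m mm [-164.4  726.8  351.6] phi 0.0 F(machine) [ 0.1 -1.  -0.8] open 85.2
(array([-120.8, -726.6,   11.4]), array([ 0. ,  0. , -0.1]))
```

```bash
python3 -m jog '[1,-0.008,-0.05,0,0,0,0, 1,-0.008,-0.05,0,0,0,0, 1,-0.008,-0.05,0,0,0,0, 1,-0.008,-0.05,0,0,0,0, 1,-0.008,-0.05,0,0,0,0, 1,-0.008,-0.05,0,0,0,0, 1,-0.008,-0.05,0,0,0,0, 1,-0.008,-0.05,0,0,0,0, 1,-0.008,-0.05,0,0,0,0, 1,-0.008,-0.05,0,0,0,0]' && python3 -m jog '[1,-0.008,-0.05,0,0,0,0, 0.8,-0.008,-0.05,0,0,0,0, 0.7,-0.008,-0.05,0,0,0,0, 0.7,-0.008,-0.05,0,0,0,0, 0.7,-0.009,-0.026,0.01,0,0,0, 0.7,0,0,0,0,0,0, 0.7,0,0,0,0,0,0]' ; python3 - <<'E'
from g import *
st()
pin,piv,bar=chain(p[3],p[4]);e=p[4]-p[3];print(piv,bar,e)
g=bar+.014*np.array([np.cos(e),-np.sin(e)]);print("grasp",g)
for n in("top","side"):
    im=ctrl.get_image(n);v=im["image"]
    u=proj(im,OM+RM@np.array([-.04,0,.24]))[0].astype(int);v=v[u[1]-50:u[1]+50,u[0]-65:u[0]+65].copy()
    cv2.imwrite(f"pics/{n}1.png",cv2.resize(v,None,fx=4,fy=4,interpolation=cv2.INTER_CUBIC));print(n,u)
a=cv2.imread("pics/top1.png");b=cv2.imread("pics/side1.png");cv2.imwrite("pics/m1.png",np.vstack([a,b])[:, :][:800])
cv2.imwrite("pics/m1.png",cv2.resize(np.hstack([a,b]),(800,308)))
E
```

```text
t: 3.38
tool_pos: [0.4283, 0.1088, 0.3508]
tool_rot: [0.358, -3.121, -0.0]
contact_force: [1.4, 0.1, -0.0]
opening: 0.0856
t: 4.25
tool_pos: [0.5195, -0.0996, 0.3411]
tool_rot: [0.361, -3.12, -0.001]
contact_force: [-0.5, 0.8, 0.4]
opening: 0.06
t 4.25 m mm [-43.8   1.4 341.1] phi -0.001 F(machine) [-0.4  0.9  0.4] open 60.0
[0.00868342 0.23598331] [-0.05692351  0.24957486] 0.20427666590725546
grasp [-0.0432146   0.24673483]
top [343 228]
side [325 201]
```

View pics/m1.png

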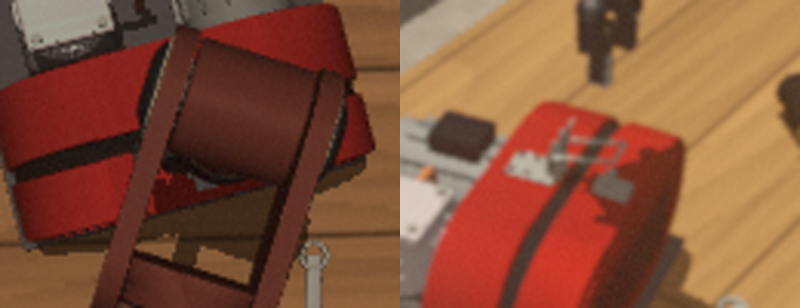

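The side view shows the gripper straight above the loop, and the arm hides the top view. I'll descend with a slight lean.

```bash
python3 -c "
from g import *
print(go(-.0454,0,.236,-.2),go(-.0454,0,.280,-.2))"
```

```text
(array([  1.9,  -1.7, 105.8]), array([-0. , 11.5,  0. ])) (array([ 1.8, -1.7, 61.8]), array([-0. , 11.5,  0. ]))
```

```bash
python3 -m jog '[0.7,0.0019,-0.0017,0.03,0,5.75,0, 0.7,0,0,0.02,0,5.75,0, 0.7,0,0,0,0,0,0]'; python3 -c "
from g import *
st();print(go(-.0454,0,.236,-.2))"
```

```text
t: 4.72
tool_pos: [0.516, -0.1013, 0.2893]
tool_rot: [0.342, -2.919, 0.032]
contact_force: [0.2, 0.0, 0.6]
opening: 0.0598
t 4.72 m mm [-47.5   0.5 289.3] phi -0.204 F(machine) [ 0.2 -0.   0.6] open 59.8
(array([-12.9,  -0.6,  51.7]), array([ 0.1, -0.2,  0.1]))
```

```bash
python3 -m jog '[0.7,-0.006,-0.0006,0.02,0,0,0, 0.7,-0.007,0,0.02,0,0,0, 0.6,0,0,0.0115,0,0,0, 0.5,0,0,0,0,0,0, 0.46,0,0,0,0,0,0, 0.46,0,0,0,0,0,0]' 22; python3 - <<'E'
from g import *
st()
im=ctrl.get_image("side");v=im["image"][150:270,250:400]
cv2.imwrite("pics/s2.png",cv2.resize(v,None,fx=5,fy=5,interpolation=cv2.INTER_CUBIC))
E
```

```text
t: 5.48
tool_pos: [0.519, -0.1025, 0.239]
tool_rot: [0.339, -2.923, 0.033]
contact_force: [-1.2, 0.7, -0.1]
opening: 0.0394
t 5.47 m mm [-44.9  -1.3 239. ] phi -0.2 F(machine) [-1.   1.  -0.1] open 39.4
```

View pics/s2.png

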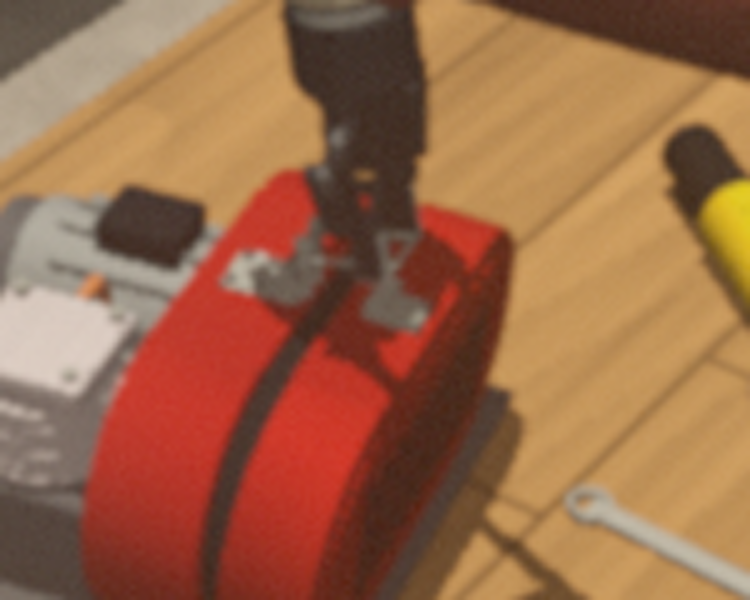

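The fingers straddle both loop legs just behind the crossbar, around pixel (390,250). I'll close the gripper.

```bash
python3 -m jog '[0.45,0,0.001,0.002,0,0,0, 0.42,0,0,0,0,0,0, 0.38,0,0,0,0,0,0, 0.3,0,0,0,0,0,0, 0.3,0,0,0,0,0,0]' 22; python3 -c "
from g import *
st()"
```

```text
t: 6.15
tool_pos: [0.5183, -0.1012, 0.2364]
tool_rot: [0.34, -2.922, 0.032]
contact_force: [-1.8, 3.9, 1.1]
opening: 0.0345
t 6.15 m mm [-4.530e+01  1.000e-01  2.364e+02] phi -0.201 F(machine) [-0.8  4.2  1.1] open 34.5
```

```bash
cat >> g.py <<'E'
BAR0=np.array([-.0569,.2496]);E0=.204;TCP0=np.array([-.0453,.2364])
def rot(a,v): return np.array([np.cos(a)*v[0]+np.sin(a)*v[1],-np.sin(a)*v[0]+np.cos(a)*v[1]])  # nose (-x) up by a
def tcp_for(x,z):
    lv,e=ik(x,z); return lv,e,np.array([x,z])+rot(e-E0,TCP0-BAR0)
def bar_now():
    o=ctrl.get_obs();A=R(o["tool_rot"]);m=RM.T@(np.array(o["tool_pos"])-OM);B=RM.T@A
    phi=np.arctan2(B[0,2],-B[2,2]);print("bar",np.round((m[[0,2]]-rot(-phi+.2-0*E0,TCP0-BAR0))*1e3,1))
def step(x,z):
    lv,e,t=tcp_for(x,z); print((x,z),"lv,e",round(lv,2),round(e,2),go(t[0],.0005,t[1],-e))
E
python3 - <<'E'
from g import *
bar_now()
for w in((-.0569,.2496),(-.06,.245),(-.062,.238),(-.062,.230),(-.062,.223),(-.062,.2165)): step(*w)
E
```

```text
bar [-50.9 253. ]
(-0.0569, 0.2496) lv,e 1.72 0.2 (array([-0. ,  0.4, -0. ]), array([0.1, 0.2, 0. ]))
(-0.06, 0.245) lv,e 1.89 0.14 (array([1.4, 0.4, 4.1]), array([ 0.1, -3.7,  0. ]))
(-0.062, 0.238) lv,e 1.99 0.03 (array([1.1, 0.4, 9.8]), array([ 0.1, -9.5,  0. ]))
(-0.062, 0.23) lv,e 2.0 -0.08 (array([-1.4,  0.4, 15.8]), array([  0.1, -16.3,   0. ]))
(-0.062, 0.223) lv,e 2.07 -0.19 (array([-3.3,  0.4, 20.9]), array([  0.1, -22.1,   0. ]))
(-0.062, 0.2165) lv,e 2.18 -0.28 (array([-4.9,  0.4, 25.7]), array([  0.1, -27.4,   0. ]))
```

```bash
sed -i 's/rot(-phi+.2-0\*E0,/rot(-phi-E0,/' g.py; python3 -m jog '[0.3,0.0007,0.0005,0.002,0,-1.9,0, 0.3,0.0007,0.0005,0.002,0,-1.8,0, 0.3,0,0,0.003,0,-3,0, 0.3,0,0,0.003,0,-3,0, 0.3,0,0,0,0,0,0]'; python3 -c "
from g import *
st();bar_now()
for w in((-.062,.238),(-.062,.230),(-.062,.223),(-.062,.2165)): step(*w)"
```

```text
t: 6.78
tool_pos: [0.5148, -0.1018, 0.2269]
tool_rot: [0.357, -3.091, 0.006]
contact_force: [0.7, 3.4, 0.6]
opening: 0.0349
t 6.78 m mm [-48.8   0.3 226.9] phi -0.03 F(machine) [1.5 3.2 0.6] open 34.9
bar [-62.5 237.9]
(-0.062, 0.238) lv,e 1.99 0.03 (array([-0.5,  0.2, -0.1]), array([-0. ,  0.3, -0.1]))
(-0.062, 0.23) lv,e 2.0 -0.08 (array([-1.9,  0.2,  6.2]), array([-0. , -6.6, -0.1]))
(-0.062, 0.223) lv,e 2.07 -0.19 (array([-2.9,  0.2, 11.6]), array([ -0. , -12.4,  -0.1]))
(-0.062, 0.2165) lv,e 2.18 -0.28 (array([-3.7,  0.2, 16.6]), array([ -0. , -17.6,  -0.1]))
```

Following nicely. I'll go down to about 0.223 and check the forces.

```bash
python3 -m jog '[0.3,-0.0006,0.0005,0.003,0,-3.3,0, 0.3,-0.0006,0.0005,0.003,0,-3.3,0, 0.3,-0.0006,0,0.0027,0,-3,0, 0.3,-0.0005,0,0.0025,0,-2.8,0, 0.3,0,0,0,0,0,0]'; python3 - <<'E'
from g import *
st();bar_now()
for w in((-.062,.2195),(-.062,.2165)): step(*w)
im=ctrl.get_image("side");v=im["image"][165:255,270:390]
cv2.imwrite("pics/s3.png",cv2.resize(v,None,fx=6,fy=6,interpolation=cv2.INTER_CUBIC))
E
```

```text
t: 7.4
tool_pos: [0.5173, -0.1009, 0.2156]
tool_rot: [-0.339, 2.94, 0.029]
contact_force: [-0.8, -1.1, -1.0]
opening: 0.0347
t 7.4 m mm [-46.2   0.6 215.6] phi 0.183 F(machine) [-1.  -0.9 -1. ] open 34.7
bar [-62.  223.4]
(-0.062, 0.2195) lv,e 2.12 -0.24 (array([ 0.2, -0.1,  3.1]), array([-0.1, -3. , -0.1]))
(-0.062, 0.2165) lv,e 2.18 -0.28 (array([ 0.4, -0.1,  5.4]), array([-0.1, -5.4, -0.1]))
```

View pics/s3.png

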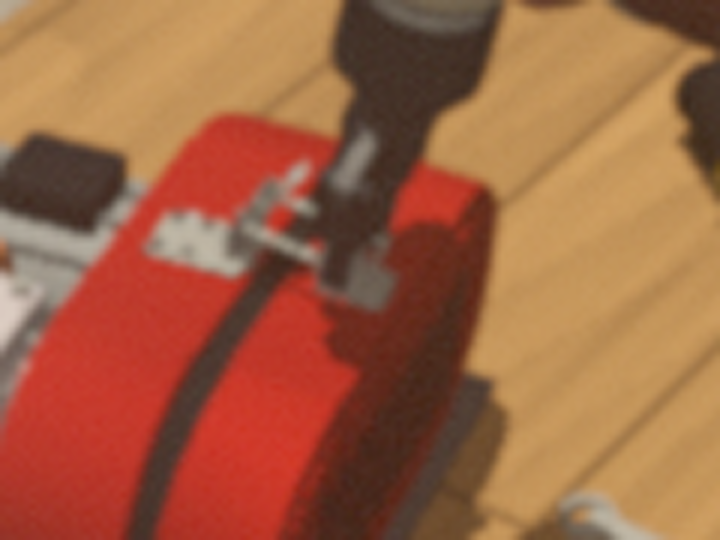

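The loop now slopes down to the keeper, with the crossbar near (380,265) over its front. I'll feel down for the foot.

```bash
for i in 1; do python3 -m jog '[0.3,0,0,0.0015,0,-1.5,0, 0.3,0,0,0.0015,0,-1.5,0, 0.3,0,0,0,0,0,0]' >/dev/null; python3 -c "
from g import *
st();bar_now()"; python3 -m jog '[0.3,0.0002,0,0.0012,0,-1.2,0, 0.3,0,0,0,0,0,0]' >/dev/null; python3 -c "
from g import *
st();bar_now()"; done
```

```text
t 7.83 m mm [-44.8   0.8 212.9] phi 0.238 F(machine) [-0.5 -5.4 -0.9] open 34.5
bar [-60.9 219.9]
t 8.07 m mm [-44.4   0.9 211.9] phi 0.26 F(machine) [ 0.7 -4.6 -0. ] open 34.6
bar [-60.7 218.5]
```

```bash
python3 -m jog '[0.3,0.0004,-0.0005,0.0012,0,-1,0, 0.3,0,0,0,0,0,0]' >/dev/null; python3 -c "
from g import *
st();bar_now()"; python3 -m jog '[0.3,0.0004,0,0.0010,0,-0.8,0, 0.3,0,0,0,0,0,0]' >/dev/null; python3 -c "
from g import *
st();bar_now()"
```

```text
t 8.32 m mm [-44.4   0.8 210.6] phi 0.277 F(machine) [ 0.6 -4.3  0.5] open 34.6
bar [-60.8 216.9]
t 8.57 m mm [-44.7   0.8 209.4] phi 0.291 F(machine) [ 2.3 -3.6  0.9] open 34.4
bar [-61.2 215.6]
```

```bash
python3 -m jog '[0.3,0,-0.0005,0.0007,0,-0.5,0, 0.3,0,0,0,0,0,0]' >/dev/null; python3 -c "
from g import *
st();bar_now()"; python3 -m jog '[0.3,0.0002,0,0.0007,0,-0.5,0, 0.3,0,0,0,0,0,0]' >/dev/null; python3 -c "
from g import *
st();bar_now()"
```

```text
t 8.82 m mm [-44.7   0.7 208.6] phi 0.299 F(machine) [ 0.7 -2.2  1.8] open 34.7
bar [-61.2 214.5]
t 9.07 m mm [-44.6   0.7 207.8] phi 0.308 F(machine) [ 2.1 -1.4  1.7] open 34.6
bar [-61.2 213.6]
```

```bash
python3 -m jog '[0.3,0.0003,0,0.0008,0,-0.5,0, 0.3,0,0,0,0,0,0]' >/dev/null; python3 -c "
from g import *
st();bar_now()"; python3 -m jog '[0.3,0.0002,0,0.0008,0,-0.5,0, 0.3,0,0,0,0,0,0]' >/dev/null; python3 -c "
from g import *
st();bar_now()"
```

```text
t 9.32 m mm [-44.5   0.6 207.6] phi 0.317 F(machine) [-1.  -0.1  5.2] open 34.6
bar [-61.2 213.3]
t 9.57 m mm [-44.4   0.6 207.6] phi 0.326 F(machine) [-2.6  0.7  7.9] open 34.8
bar [-61.1 213.1]
```

Contact: z has stopped at about 213 with 8 N on the foot. I'll ease off slightly, then slide the bar toward the web.

```bash
python3 -m jog '[0.3,0,0,-0.0005,0,0,0, 0.3,-0.001,0,0.00025,0,0,0, 0.3,-0.001,0,0.00025,0,0,0, 0.3,0,0,0,0,0,0]' >/dev/null; python3 -c "
from g import *
st();bar_now()";python3 -m jog '[0.3,-0.001,0,0.00025,0,0,0, 0.3,-0.001,0,0.00025,0,0,0, 0.3,0,0,0,0,0,0]' >/dev/null; python3 -c "
from g import *
st();bar_now()"
```

```text
t 10.07 m mm [-43.6   0.5 207.6] phi 0.322 F(machine) [-8.   0.6  8.7] open 34.5
bar [-60.2 213.2]
t 10.45 m mm [-41.5   0.5 207.8] phi 0.323 F(machine) [-8.4  0.7  9.8] open 34.8
bar [-58.2 213.4]
```

```bash
python3 -m jog '[0.3,0,0,-0.0007,0,0,0, 0.3,0,0,0,0,0,0]' >/dev/null; python3 -c "
from g import *
st();bar_now()";python3 -m jog '[0.3,-0.001,0,0.0002,0,0,0, 0.3,0,0,0,0,0,0]' >/dev/null; python3 -c "
from g import *
st();bar_now()"
```

```text
t 10.7 m mm [-41.5   0.5 207.9] phi 0.323 F(machine) [-5.1  0.3  6.2] open 34.9
bar [-58.2 213.4]
t 10.95 m mm [-40.7   0.5 207.9] phi 0.322 F(machine) [-6.1 -0.1  6.8] open 34.8
bar [-57.4 213.5]
```

```bash
python3 -m jog '[0.3,0,0,-0.0006,0,0,0, 0.3,-0.001,0,0.0002,0,0,0, 0.3,0,0,0,0,0,0]' >/dev/null; python3 -c "
from g import *
st();bar_now()";python3 -m jog '[0.3,-0.001,0,0.0002,0,0,0, 0.3,0,0,0,0,0,0]' >/dev/null; python3 -c "
from g import *
st();bar_now()"
```

```text
t 11.32 m mm [-39.8   0.6 208. ] phi 0.322 F(machine) [-4.8 -0.2  4.7] open 34.9
bar [-56.5 213.6]
t 11.57 m mm [-38.8   0.6 208.1] phi 0.322 F(machine) [-4.2 -0.3  3.6] open 34.8
bar [-55.5 213.7]
```

```bash
for k in 1; do python3 -m jog '[0.3,-0.001,0,0.0003,0,0,0, 0.3,0,0,0,0,0,0]' >/dev/null; python3 -c "
from g import *
st();bar_now()";python3 -m jog '[0.3,-0.001,0,0.00025,0,0,0, 0.3,0,0,0,0,0,0]' >/dev/null; python3 -c "
from g import *
st();bar_now()"; done
```

```text
t 11.82 m mm [-37.7   0.6 208.2] phi 0.323 F(machine) [-5.  -0.5  4.9] open 34.8
bar [-54.4 213.8]
t 12.07 m mm [-36.6   0.6 208.2] phi 0.323 F(machine) [-6.  -0.9  4.5] open 34.6
bar [-53.3 213.8]
```

```bash
python3 -m jog '[0.3,-0.0008,0,0.0002,0,0,0, 0.3,0,0,0,0,0,0]' >/dev/null; python3 -c "
from g import *
st();bar_now()";python3 -m jog '[0.3,-0.0008,0,0.0002,0,0,0, 0.3,0,0,0,0,0,0]' >/dev/null; python3 -c "
from g import *
st();bar_now()"
```

```text
t 12.32 m mm [-35.7   0.6 208.3] phi 0.323 F(machine) [-4.8  0.   4.7] open 34.8
bar [-52.4 213.8]
t 12.57 m mm [-34.9   0.6 208.3] phi 0.323 F(machine) [-4.7 -0.   4.3] open 34.3
bar [-51.6 213.8]
```

```bash
python3 -m jog '[0.3,-0.0008,0,0.0002,0,0,0, 0.3,0,0,0,0,0,0]' >/dev/null; python3 -c "
from g import *
st();bar_now()";python3 -m jog '[0.3,-0.0008,0,0.0002,0,0,0, 0.3,0,0,0,0,0,0]' >/dev/null; python3 - <<'E'
from g import *
st();bar_now()
im=ctrl.get_image("side");v=im["image"][175:235,290:370]
cv2.imwrite("pics/s4.png",cv2.resize(v,None,fx=9,fy=9,interpolation=cv2.INTER_CUBIC))
E
```

```text
t 12.82 m mm [-34.2   0.6 208.3] phi 0.322 F(machine) [-5.8 -0.3  4.5] open 34.8
bar [-50.9 213.9]
t 13.07 m mm [-33.7   0.5 208.2] phi 0.322 F(machine) [-6.6 -0.6  5.5] open 34.7
bar [-50.4 213.8]
```

View pics/s4.png

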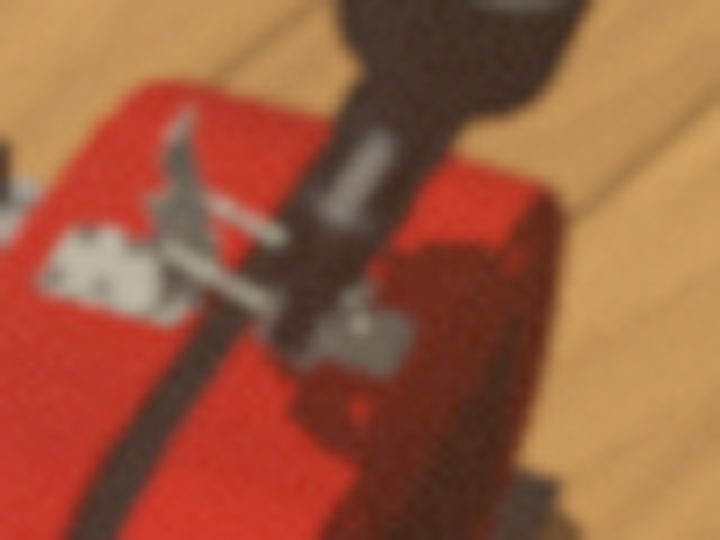

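The lever stands upright (tip near (185,110)) and the crossbar lies at the keeper. The foot's front is about 20 mm ahead of it. I'll carry on in smaller steps.

```bash
python3 -m jog '[0.3,-0.0006,0,0.0001,0,0,0, 0.3,0,0,0,0,0,0]' >/dev/null; python3 -c "
from g import *
st();bar_now()";python3 -m jog '[0.3,-0.0006,0,0.0001,0,0,0, 0.3,0,0,0,0,0,0]' >/dev/null; python3 -c "
from g import *
st();bar_now()"
```

```text
t 13.38 m mm [-33.6   0.6 208.2] phi 0.32 F(machine) [-9.5 -0.3  6. ] open 34.6
bar [-50.3 213.8]
t 13.62 m mm [-33.5   0.6 208.2] phi 0.319 F(machine) [-13.9  -0.4   6.6] open 34.7
bar [-50.2 213.8]
```

That is a hard stop at x = -50.2. I'll ease off and test whether the lip catches the bar by lifting gently.

```bash
python3 -m jog '[0.3,0.0006,0,-0.0003,0,0,0, 0.3,0,0,-0.0007,0,0,0, 0.3,0,0,0,0,0,0]' >/dev/null; python3 -c "
from g import *
st();bar_now()";python3 -m jog '[0.3,-0.0004,0,-0.0013,0,0,0, 0.3,0,0,0,0,0,0]' >/dev/null; python3 -c "
from g import *
st();bar_now()";python3 -m jog '[0.3,-0.0003,0,-0.001,0,0,0, 0.3,0,0,0,0,0,0]' >/dev/null; python3 -c "
from g import *
st();bar_now()"
```

```text
t 14.0 m mm [-33.6   0.6 208.3] phi 0.321 F(machine) [-5.3 -2.3  1.2] open 34.7
bar [-50.3 214. ]
t 14.25 m mm [-33.8   0.7 208.9] phi 0.32 F(machine) [-4.2 -2.4 -4.1] open 34.5
bar [-50.4 214.5]
t 14.5 m mm [-33.5   0.9 210.4] phi 0.321 F(machine) [-2.9 -3.1 -6.1] open 34.8
bar [-50.1 216. ]
```

```bash
python3 -m jog '[0.3,-0.0003,0,-0.001,0,0,0, 0.3,0,0,0,0,0,0]' >/dev/null; python3 -c "
from g import *
st();bar_now()"
```

```text
t 14.75 m mm [-33.6   0.9 210.7] phi 0.321 F(machine) [  0.7  -4.3 -13.5] open 34.6
bar [-50.2 216.3]
```

The lip has caught the bar: 13.5 N with no further movement. I'll lower it back to the foot, push lightly against the web and release.

```bash
python3 -m jog '[0.3,0,0.0005,0.0015,0,0,0, 0.3,0,0,0.0012,0,0,0, 0.3,0,0,0,0,0,0]' >/dev/null; python3 -c "
from g import *
st();bar_now()"
```

```text
t 15.12 m mm [-33.2   0.9 210.4] phi 0.32 F(machine) [-10.8  -3.6  -6.2] open 34.7
bar [-49.9 216. ]
```

```bash
python3 -m jog '[0.3,0.0006,0.0002,0.001,0,0,0, 0.3,0.0003,0,0.001,0,0,0, 0.3,0,0,0,0,0,0]' >/dev/null; python3 -c "
from g import *
st();bar_now()"
```

```text
t 15.5 m mm [-33.    0.8 210.3] phi 0.321 F(machine) [-15.2  -0.8   0.6] open 34.4
bar [-49.7 215.9]
```

```bash
python3 -m jog '[0.3,0.001,0,0,0,0,0, 0.3,0,0,0,0,0,0]' >/dev/null; python3 -c "
from g import *
st();bar_now()"; python3 -m jog '[0.3,0.0006,0,0.0005,0,0,0, 0.3,0,0,0,0,0,0]' >/dev/null; python3 -c "
from g import *
st();bar_now()"
```

```text
t 15.75 m mm [-33.1   0.8 210.3] phi 0.324 F(machine) [-10.8  -1.6   0.7] open 34.7
bar [-49.8 215.8]
t 16.0 m mm [-33.1   0.8 210.2] phi 0.325 F(machine) [-10.8  -0.8   1. ] open 34.9
bar [-49.8 215.8]
```

```bash
python3 -m jog '[0.3,0.0012,0,0.0003,0,0,0, 0.3,0,0,0,0,0,0]' >/dev/null; python3 -c "
from g import *
st();bar_now()"; python3 -m jog '[0.3,0.0004,0,0.0008,0,0,0, 0.3,0,0,0,0,0,0]' >/dev/null; python3 -c "
from g import *
st();bar_now()"
```

```text
t 16.25 m mm [-33.2   0.8 210.1] phi 0.328 F(machine) [-5.5 -0.7  0.3] open 34.5
bar [-49.9 215.6]
t 16.5 m mm [-33.2   0.7 209.5] phi 0.329 F(machine) [-6.1 -1.3  1. ] open 34.3
bar [-49.9 215. ]
```

```bash
python3 -m jog '[0.3,0.0005,0,0.0008,0,0,0, 0.3,0,0,0,0,0,0]' >/dev/null; python3 -c "
from g import *
st();bar_now()"; python3 -m jog '[0.44,0,0,0,0,0,0, 0.5,0,0,0,0,0,0, 0.6,0,0,0,0,0,0,0.6,0,0,0,0,0,0]' >/dev/null; python3 -c "
from g import *
st();bar_now()"; python3 -m jog '[0.6,0,0,-0.005,0,0,0, 0.65,0,0,-0.01,0,0,0, 0.7,0,0,-0.04,0,0,0, 0.7,0,0,-0.04,0,0,0,0.7,0,0,0,0,0,0]' >/dev/null; python3 - <<'E'
from g import *
st()
im=ctrl.get_image("side");v=im["image"][175:235,290:370]
cv2.imwrite("pics/s5.png",cv2.resize(v,None,fx=9,fy=9,interpolation=cv2.INTER_CUBIC))
E
```

```text
t 16.75 m mm [-33.2   0.6 209.1] phi 0.329 F(machine) [-6.4 -0.1  3.4] open 34.6
bar [-49.9 214.6]
t 17.25 m mm [-34.4   1.2 205.4] phi 0.325 F(machine) [ 0.4 -1.2  0.5] open 51.6
bar [-51.  210.9]
t 17.88 m mm [-6.400e+01 -1.000e-01  3.008e+02] phi 0.332 F(machine) [0.1 1.1 0.4] open 59.8
```

View pics/s5.png

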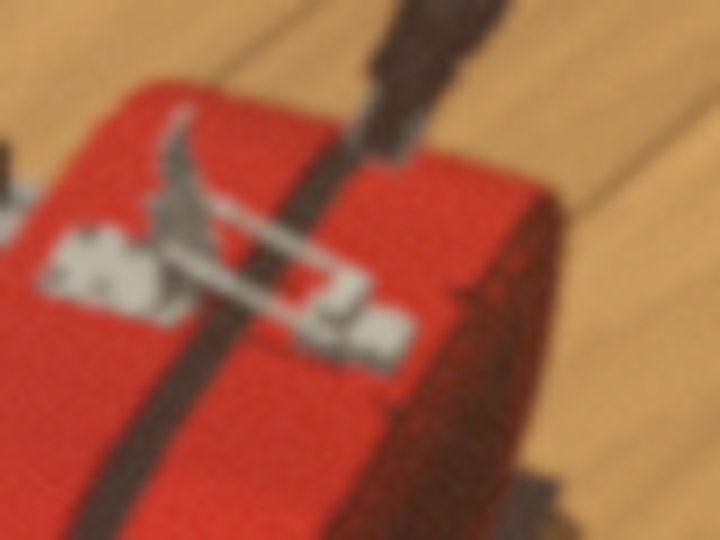

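Hooked: both legs straddle the keeper and the crossbar sits behind the lip at about (335,310). Next I'll shut the gripper and go to the lever.

```bash
python3 -m jog '[0.3,0,0,0,0,9.5,0, 0,0,0,0,0,9.5,0, 0,0,0,0,0,0,0, 0,0,0,0,0,0,0]' >/dev/null; python3 - <<'E'
from g import *
st(); print(ik(-.050,.214), go(-.020,0,.262,0))
for th in np.arange(1.5,-.01,-.15):
    c=np.array([.008,.222])+.038*np.array([np.cos(th),np.sin(th)])+.006*np.array([-np.sin(th),np.cos(th)])-[.011,0];print(round(th,2),np.round(c*1e3,1))
E
```

```text
t 18.43 m mm [-65.3   1.5 293.8] phi -0.007 F(machine) [-1.  -0.1  0.1] open 0.1
(np.float64(1.3520426100679017), np.float64(-0.31551251585663453)) (array([-45.5,  -1.6,  31.5]), array([ 0.1, -0.4,  0. ]))
1.5 [ -6.3 260.3]
1.35 [ -0.5 260.4]
1.2 [  5.2 259.6]
1.05 [ 10.7 257.9]
0.9 [ 15.9 255.5]
0.75 [ 20.7 252.3]
0.6 [ 25.  248.4]
0.45 [ 28.6 243.9]
0.3 [ 31.5 239. ]
0.15 [ 33.7 233.6]
0.0 [ 35. 228.]
```

```bash
python3 -m jog '[0,-0.02,-0.0016,0.015,0,0,0, 0,-0.025,0,0.017,0,0,0, 0,0,0,0,0,0,0]' >/dev/null; python3 -c "
from g import *
st()"; python3 -m jog '[0,-0.004,0,0,0,0,0, 0,-0.004,0,0,0,0,0, 0,-0.003,0,0,0,0,0, 0,0,0,0,0,0,0]' >/dev/null; python3 -c "
from g import *
st()"
```

```text
t 18.8 m mm [-21.2  -0.  260.9] phi -0.009 F(machine) [-0.1 -0.5  0.5] open -0.0
t 19.3 m mm [ -9.   -0.6 263.2] phi -0.006 F(machine) [ 0.  -0.7 -0.1] open 0.0
```

```bash
python3 -m jog '[0,-0.003,0,0.001,0,0,0, 0,-0.003,0,0.001,0,0,0, 0,0,0,0,0,0,0]' >/dev/null; python3 -c "
from g import *
st()"; python3 -m jog '[0,-0.003,0,0,0,0,0, 0,-0.002,0,0,0,0,0, 0,0,0,0,0,0,0]' >/dev/null; python3 -c "
from g import *
st()"
```

```text
t 19.68 m mm [ -3.   -0.4 260.5] phi -0.007 F(machine) [ 0.1 -0.5 -0.4] open -0.1
t 20.05 m mm [  2.   -0.4 260.7] phi -0.007 F(machine) [-1.4  0.4 -0.5] open -0.1
```

```bash
python3 -m jog '[0,-0.003,0,0.0005,0,0,0, 0,-0.003,0,0.001,0,0,0, 0,0,0,0,0,0,0]' >/dev/null; python3 -c "
from g import *
st()"; python3 -m jog '[0,-0.003,0,0.001,0,0,0, 0,-0.002,0,0.001,0,0,0, 0,0,0,0,0,0,0]' >/dev/null; python3 -c "
from g import *
st()"
```

```text
t 20.43 m mm [  7.9  -0.6 259.3] phi -0.007 F(machine) [-2.9 -0.   2.3] open 0.1
t 20.8 m mm [ 13.2  -0.6 257.6] phi -0.006 F(machine) [-2.2  0.   4.8] open 0.0
```

```bash
python3 -m jog '[0,-0.0025,0,0.0015,0,0,0, 0,-0.0025,0,0.0015,0,0,0, 0,0,0,0,0,0,0]' >/dev/null; python3 -c "
from g import *
st()"; python3 -m jog '[0,-0.0025,0,0.002,0,0,0, 0,-0.002,0,0.002,0,0,0, 0,0,0,0,0,0,0]' >/dev/null; python3 -c "
from g import *
st()"
```

```text
t 21.18 m mm [ 18.6  -0.6 254.9] phi -0.005 F(machine) [-1.7 -0.3  4. ] open 0.1
t 21.55 m mm [ 23.7  -0.6 251.3] phi -0.003 F(machine) [-0.8  0.3  6.3] open -0.4
```

```bash
python3 - <<'E'
from g import *
im=ctrl.get_image("side");v=im["image"][175:235,290:370]
cv2.imwrite("pics/s6.png",cv2.resize(v,None,fx=9,fy=9,interpolation=cv2.INTER_CUBIC))
E
```

```text
(no output)
```

View pics/s6.png

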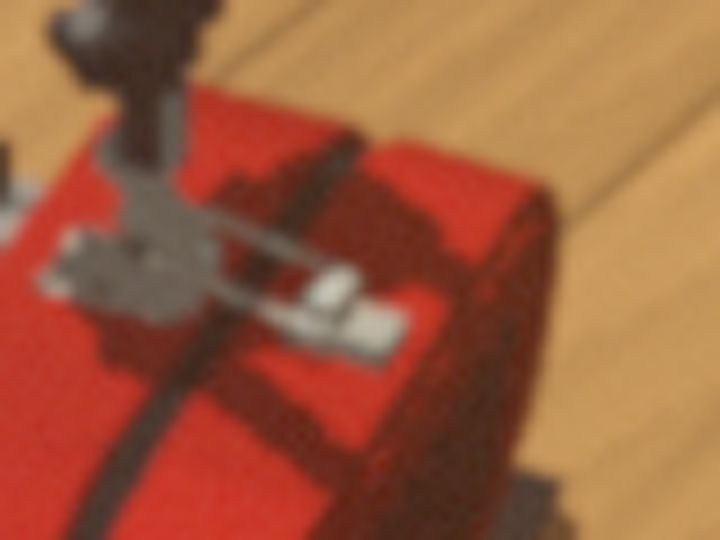

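The loop is still hooked and the seam gap is narrower, so the cover is drawing in. I'll keep pressing down.

```bash
python3 -m jog '[0,-0.002,0,0.0025,0,0,0, 0,-0.0018,0,0.003,0,0,0, 0,-0.0012,0,0.003,0,0,0, 0,0,0,0,0,0,0]' >/dev/null; python3 -c "
from g import *
st()"; python3 -m jog '[0,-0.001,0,0.0035,0,0,0, 0,-0.001,0,0.0035,0,0,0, 0,0,0,0,0,0,0]' >/dev/null; python3 -c "
from g import *
st()"
```

```text
t 22.1 m mm [ 28.3  -0.6 241.9] phi -0.004 F(machine) [ 0.5 -0.2  2.3] open 0.2
t 22.48 m mm [ 28.3  -0.  232.5] phi -0.01 F(machine) [-1.2  0.2  0.1] open 0.1
```

```bash
python3 -m jog '[0,0,0,0.002,0,0,0, 0,0,0,0.0015,0,0,0, 0,0,0,0,0,0,0]' >/dev/null; python3 -c "
from g import *
st()"; python3 -m jog '[0,0,0,0.001,0,0,0, 0,0,0,0.001,0,0,0, 0,0,0,0,0,0,0]' >/dev/null; python3 -c "
from g import *
st()"
```

```text
t 22.85 m mm [ 29.   -0.4 230.7] phi -0.007 F(machine) [-0.3  0.  -0.9] open -0.0
t 23.23 m mm [ 29.1  -0.5 228.9] phi -0.007 F(machine) [-0.4  0.3  0.1] open 0.0
```

```bash
python3 -m jog '[0,0,0,0.001,0,0,0, 0,0,0,0.001,0,0,0, 0,0,0,0,0,0,0]' >/dev/null; python3 -c "
from g import *
st()"; python3 -m jog '[0,0,0,0.001,0,0,0,  0,0,0,0,0,0,0]' >/dev/null; python3 -c "
from g import *
st()"
```

```text
t 23.6 m mm [ 29.2  -0.5 228. ] phi -0.006 F(machine) [-2.6  0.8  3.7] open -0.1
t 23.85 m mm [ 29.2  -0.6 228. ] phi -0.006 F(machine) [-3.2  1.   8.7] open 0.0
```

Firm contact at z = 228.0 mm, exactly the lever's closed face height. I'll retreat and check.

```bash
python3 -m jog '[0,0,0,-0.01,0,0,0, 0,0,0,-0.04,0,0,0, 0,0.01,0,-0.05,0,0,0, 0,0.05,0.05,-0.03,0,0,0, 0,0.06,0.05,0,0,0,0, 0,0.06,0.05,0,0,0,0, 0,0.05,0.05,0,0,0,0, 0,0,0.05,0,0,0,0, 0,0,0,0,0,0,0]' >/dev/null; python3 - <<'E'
from g import *
st()
s=ctrl.get_image("side")["image"][175:235,290:370];t=ctrl.get_image("top")["image"][180:250,300:385]
cv2.imwrite("pics/s7.png",np.hstack([cv2.resize(s,(400,300),interpolation=cv2.INTER_CUBIC),cv2.resize(t,(364,300),interpolation=cv2.INTER_CUBIC)]))
E
```

```text
t 24.98 m mm [-161.3  216.8  352.2] phi -0.005 F(machine) [-0.9 -0.5  0.2] open -0.2
```

View pics/s7.png

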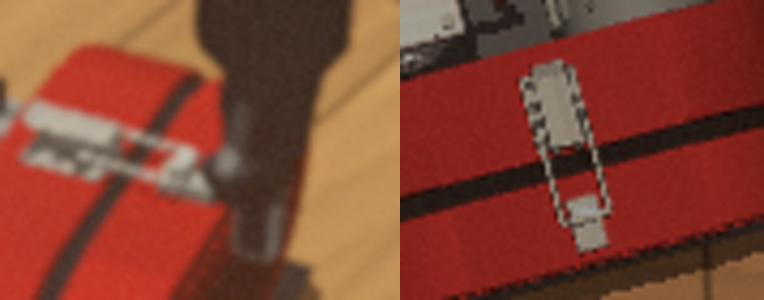

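The top view shows the lever flat and the loop still around the keeper. I'll measure how far the cover was drawn in.

```bash
python3 - <<'E'
from g import *
def gap(g):
    g=g.astype(int);red=(g[...,2]>70)&(g[...,2]>2*g[...,1]);w=[]
    for u in list(range(308,328))+list(range(352,366)):
        r=np.where(red[165:265,u])[0]+165;d=np.diff(r)
        if len(d) and d.max()>2: w.append(d.max()-1)
    return np.mean(w),len(w)
im=ctrl.get_image("top")
f=lambda x:proj(im,OM+RM@np.array([x,0,.205]))[0]
print("before",gap(cv2.imread("pics/top0.png")),"now",gap(im["image"]),"px/mm",np.linalg.norm(f(-.02)-f(0))/20)
st()
for n in ("grinder","oil_bottle","spanner","carton"): print(n,[np.round(b["box"]).tolist() for b in ctrl.boxes_of(n,im)[:1]])
E
```

```text
before (np.float64(6.411764705882353), 34) now (np.float64(5.029411764705882), 34) px/mm 0.35202594997199393
t 25.12 m mm [-160.7  214.   351.6] phi -0.007 F(machine) [ 0.8 -0.1 -0.4] open -0.3
grinder [[460.0, 261.0, 79.0, 95.0]]
oil_bottle [[172.0, 282.0, 33.0, 20.0]]
spanner [[381.0, 288.0, 11.0, 55.0]]
carton [[149.0, 230.0, 39.0, 43.0]]
```

```bash
python3 -c "
from g import *
print(ctrl.finish_job());st()"
```

```text
the job is handed in; nothing more can be done
None
the job is handed in; nothing more can be done
```

The latch is closed: the wire loop is hooked under the keeper's lip and the lever lies flat past centre. I handed the job in at about 25 s.

- **Hooking the loop:** I held it across both legs at 22 N, lowered the bar onto the keeper's foot and slid it back to a hard stop at the web. A gentle lift met 13.5 N with no further movement, so the lip had caught it. I released it there.
- **Closing the lever:** I pressed it over with the shut fingertips, needing about 6 N at most in the readings. It went past centre by itself and came to a firm stop at 228 mm, its closed height.
- **Cover:** The final top view shows the lever flat and the loop still hooked. The seam gap shrank from about 18 mm to 14 mm. That matches the 4–5 mm stroke I expected and leaves the cover roughly 10 mm out, near the upper end of the stated 0–10 mm.
- **Bystanders and arm:** The grinder, bottle, spanner and carton were found within 3 pixels of where they started. The arm stood clear with no contact force.

**Over the limit:** the push against the web read 15.2 N for a moment while I was reseating the bar, right at the 15 N limit. I eased off straight away, and the loop shows no visible bend.

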